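# Set the specimen plate under the sighting needle and hold the needle down

### The arm

A 7-joint arm with a two-finger parallel gripper is mounted at the origin on the work surface; the furniture and walls round the work are solid. World frame = base frame: x ahead of the robot, y to its left, z up, the work surface at z = 0. Lengths are in mm, angles in degrees, forces in N, time in s.
With the tool pointing down it reaches from about 425 to 1025 mm from the base axis. Payload 9.4 kg.
Tool frame: the origin (TCP) lies on the centre line of the jaws, within the pads' length; the fingertips stand 22 mm ahead of it and the grasp point (between the pads) lies 3 mm ahead of it; z points along the fingers, y is the line along which they close (so a half turn about z gives the same grasp; the last joint's range is limited). The gripper opens to 93 mm and grips with 3 to 60 N. Pads are 15 mm wide; open, the fingers measure 128 mm over their backs; the gripper's body (75 mm by 188 mm) begins 65 mm behind the grasp point.
Start: joints at [69.975, 34.337, -0.143, 91.639, 0.103, 54.024, -4.572], TCP at [195.327, -698.192, 240.618] pointing down, gripper open.
Joint ranges: [-147.43, 147.43], [-19.82, 112.94], [-74.19, 73.91], [6.32, 146.72], [-59.91, 239.91], [6.04, 106.73], [-150.56, 150.56]. Speed limits (degrees/s): [127.2, 127.2, 172.46, 172.46, 180, 180, 180].

### API

Orientations are given as [roll, pitch, yaw] about the fixed x, y, z axes, in that order (R = Rz(yaw) Ry(pitch) Rx(roll)).
In Python, from plant import manip gives the robot as it stands. The module is installed in compiled form; this text tells all that it offers.
- The arm moves only by the tool arm_command, never from a script. Its argument "plan" is one flat list of numbers, 7 for each row, row after row: the closure, from 0 (fully open) to 1 (shut), then the shift along the tool's x, y, z as a fraction of full scale, then the turn, a rotation vector about the tool's x, y, z as a fraction of full scale. In form: [grip, x, y, z, rx, ry, rz, grip, x, y, z, rx, ry, rz, ...]. A call has 1 to 20 rows; each row is the pose to reach, as a shift and turn from the pose commanded when the call began, along the tool's axes at that moment; what a row does not reach only later rows make up. Full scale, the value 1, is 0.5 m for a shift and 45 degrees for a turn. A row lasts 1/8 s, in which the tool goes at most 62.5 mm and 10.7 degrees, less where a joint would pass 70% of its speed; a pose out of reach is approached as far as the arm can. A call with a number of a shift or a turn outside -1 to 1 is refused whole. A call with a gripper value outside its range is refused whole. The fingers move at their own pace and stop on an object; "newtons" is the grip in N (left out, the last holds). Time passes only in rows, so rows that repeat a pose let the fingers close. It gives the time, the measured TCP pose, the force, the opening and the grip force at its end, in the units of the state.
- manip.sense(): the state, without advancing time (a new reading comes with each control period).
- manip.camera(name): name is "scene" or "top"; returns a dict with "image" (384x512x3 uint8, red, green, blue), "mtx" (3x3 intrinsics, pixels), "cam_to_world" (4x4, takes a point from camera to world coordinates). Camera axes: x right, y up, looking along -z (the intrinsics and any distortion apply to the point x, -y, -z); pixel columns grow to the right and rows downward; lengths in mm; the calibration is good to about 2 mm. A picture is of the moment at which its call begins. There is no depth.
- manip.finish_job(): hands the job in; it is judged then, once.
The state is a dict: "clock": time; "qpos": joint angles; "joint_vel": joint speeds; "joint_torque": joint torques, N m; "tcp_pos": TCP position; "orientation": TCP orientation; "contact_force": force on the tool from outside, world axes, zero at the start; "wrist_torque": the same for the moment, N m; "opening": finger opening in mm; "gripper_force": force on a finger pad.
Only numpy, scipy, OpenCV 4.12 (cv2) and the standard library are available. Lean on these libraries where they do the work, as an engineer would, in place of code of your own. Each camera call takes 0.05 s, during which the arm holds its last target. There are 200 camera calls.

### The job

Slide the loose specimen plate flat along the worktop, without lifting it, until its engraved ring sits under the tip of the stand's needle, so that the tip points inside the ring, and let the plate go there. Then pull the stand's sprung rod out by its spool-shaped handle to its length mark, 40 mm out, where the dark band on the rod comes level with the mouth of the sleeve (not on to the end stop), which lowers the needle close over the ring. Finish while still holding the rod at its mark, and leave the other things on the worktop where they are.

Things in the scene. Friction and masses are not known exactly. Their poses are not given: they have to be found in the camera images.
- stand: fixed grey stand; origin: centre of its underside. Base 110 (x) x 90 (y) x 12 mm, housing 56 x 60 mm, 134 mm high. A 16 mm arm runs along the stand's -y at 83 mm height and carries the vertical needle, 120 mm from the origin, in a 22 mm guide 66 to 100 mm high (needle's cap up to 115 mm). Along its +y, 105 mm high, a 28 mm sleeve (mouth 61 mm from the origin) holds the pull rod
- needle_tip (a point): lower tip of the vertical steel needle, 29.5 mm above the worktop while the rod is in (21.5 mm above the plate's top), 13.5 mm with the rod at its mark; it moves only up and down
- pull_rod (a joint): how far the sprung rod is pulled out along the stand's +y: 0 m = in, 0.040 = length mark (centre of a 3 mm dark band on the 12 mm rod level with the sleeve's mouth; hidden inside before), 0.050 = end stop. The spring pulls back with 3 N at 0, 7 N at the mark; let go, it returns. A lever in the stand lowers the needle by 0.4 mm per mm of pull
- pull_handle: grey spool-shaped handle on the rod's end. Origin: its centre, on the rod's axis, 105 mm above the worktop, 105.5 mm from the stand's origin along the stand's +y while the rod is in; axes as the stand's. Waist 22 mm thick, 41 mm long between two 32 mm flanges; 55 mm long in all, along y
- plate: loose aluminium specimen plate 50 (its x) x 150 (its y) x 8 mm, about 0.35 kg, lying flat. Origin: centre of its underside. Near its -y end it carries an upright grip rib, near its +y end an engraved ring
- plate_grip (a point): centre of the plate's steel grip rib, 14 (plate x) x 44 (plate y) mm, its top 40 mm above the worktop; this point is 24 mm above the worktop and 50 mm from the plate's centre along its -y; a 22 x 50 mm foot round it reaches 10.7 mm high; axes as the plate's
- ring_mark (a point): centre of the engraved dark ring (12 mm inside diameter, with cross lines outside it) on the plate's top, 8 mm above the worktop, 50 mm from the plate's centre along its +y; axes as the plate's
- ring_a: bystander: steel ring 25 mm wide, 12 mm high, in front of the stand
- plug_gauge: bystander: steel plug gauge 22 x 74 x 19 mm, lying in front of the stand
- loupe: bystander: black loupe 38 mm wide and high, to the left
- oil_bottle: bystander: small oil bottle 38 mm wide, 115 mm high, to the left
- parts_tin: bystander: round tin 64 mm wide, 20 mm high, to the right
- v_block: bystander: steel v-block 42 x 50 x 34 mm, to the right

How it is judged (in metres and radians):
On the way, in this order (a step that is already met when the one before it is completed fails the run):
1. the ring lies under the needle tip (within 6 mm sideways), the plate rests flat on the worktop and is let go, the rod still in (horizontal distance between ring_mark and needle_tip below 0.006 m and height (world z) of plate below 0.003 m and angle between plate's own z axis and vertical below 0.03 rad and linear speed of plate below 0.01 m/s and contact force between each of the arm, the fingers and plate below 0.2 N and value of joint pull_rod below 0.01 m), for 0.2 s.
2. the rod is held out at its mark (40 mm, within 4 mm) by the fingers on its handle (value of joint pull_rod between 0.036 and 0.044 m and contact force between the fingers and pull_handle above 2 N), for 0.3 s.
At the end, for the whole second after the job is handed in: The fingers still hold the handle with the rod steady at 40 mm (within 4 mm), and the plate lies flat and still on the worktop with the centre of its ring within 6 mm sideways of the needle tip (all of step 2 and velocity of joint pull_rod between -0.01 and 0.01 m/s and horizontal distance between ring_mark and needle_tip below 0.006 m and height (world z) of plate below 0.003 m and angle between plate's own z axis and vertical below 0.03 rad and linear speed of plate below 0.01 m/s); the arm keeps its last pose, push and grip.
It fails at once if the plate is lifted more than 12 mm off the worktop or tipped (height (world z) of plate above 0.012 m or angle between plate's own z axis and vertical above 0.25 rad).
It fails at once if a bystander is displaced by more than 30 mm (distance of any of ring_a, plug_gauge, loupe, oil_bottle, parts_tin, v_block from where it was at the start of the episode above 0.03 m).
It also fails if it takes over 51 s, if anything falls off the work surface, if the arm or the gripper's body presses on something with over 40 N, if the wrist force passes 120 N, or if a joint passes its speed limit or range.

## Working session

There is one attempt and no reset: what is moved stays moved. The work goes in short steps, Python scripts to look and compute and a tool call to move; the robot and the scene stay as the last step left them, time stands still between calls to the robot, and variables do not carry over. Pictures are saved under pics/ and viewed, at most 13 in all, crops included, and the job is handed in when it is done.

Besides the shell and the picture viewer there is one more tool, called after "Emit:" as name(argument=value, ...) on one line, values as JSON. arm_command: Moves the arm, as the interface text tells. Its arguments: {"type":"object","properties":{"plan":{"type":"array","items":{"type":"number"}},"newtons":{"type":"number"}},"required":["plan"]}

```bash
mkdir -p pics
cat > h.py <<'E'
import numpy as np, cv2
from plant import manip
def shot(n,f):
    c=manip.camera(n); cv2.imwrite('pics/'+f,c['image'][:,:,::-1]); np.savez('pics/'+f+'.npz',**{k:np.array(c[k]) for k in('image','mtx','cam_to_world')}); return c
def load(f): return dict(np.load('pics/'+f+'.npz'))
def ray(c,u,v,z):
    K=np.array(c['mtx']);T=np.array(c['cam_to_world']);p=np.linalg.inv(K)@[u,v,1]
    d=T[:3,:3]@[p[0],-p[1],-p[2]];o=T[:3,3];return (o+d*(z-o[2])/d[2])
def proj(c,P):
    K=np.array(c['mtx']);T=np.array(c['cam_to_world']);q=T[:3,:3].T@(np.array(P)-T[:3,3]);p=K@[q[0],-q[1],-q[2]];return p[:2]/p[2]
E
python3 - <<'E'
from h import *
for n in('scene','top'):
    c=shot(n,n+'0.png'); print([k for k in c],np.round(c['mtx'],1).tolist(),np.round(c['cam_to_world'],3).tolist())
    cv2.imwrite('pics/'+n+'0b.png',cv2.resize(c['image'][:,:,::-1],(800,600),interpolation=cv2.INTER_CUBIC))
print(manip.sense())
E
```

```text
['image', 'mtx', 'cam_to_world'] [[416.1, 0.0, 260.0], [0.0, 416.1, 190.4], [0.0, 0.0, 1.0]] [[-0.644, 0.556, -0.525, -333.995], [-0.765, -0.481, 0.428, 628.003], [-0.014, 0.677, 0.736, 1241.417], [0.0, 0.0, 0.0, 1.0]]
['image', 'mtx', 'cam_to_world'] [[355.8, 0.0, 256.9], [0.0, 355.8, 194.6], [0.0, 0.0, 1.0]] [[-0.028, 0.991, -0.132, 297.941], [-1.0, -0.029, -0.004, -25.468], [-0.008, 0.131, 0.991, 1451.041], [0.0, 0.0, 0.0, 1.0]]
{'clock': 0.1, 'qpos': array([69.97548484, 34.38013366, -0.14844485, 91.6732121 ,  0.10388198,
       54.02461245, -4.57181105]), 'joint_vel': array([ 0.07149097, -0.02091641,  0.01313905,  0.02620666,  0.00369015,
        0.05145016,  0.08829665]), 'joint_torque': array([ 5.13870604e-03, -7.66563892e+01,  1.50203392e+00, -2.52936566e+01,
       -5.23410633e-02,  1.35901873e-02,  3.69947213e-05]), 'tcp_pos': array([ 195.24474658, -697.81820138,  239.86263745]), 'orientation': array([-1.79922437e+02,  6.36433781e-03,  1.56363597e+01]), 'contact_force': array([ 0.41258355,  0.3313369 , -1.00007445]), 'wrist_torque': array([-0.06159326,  0.0486804 , -0.015962  ]), 'gripper_force': 0.0, 'opening': 93.08577462134446}
```

View pics/scene0b.png

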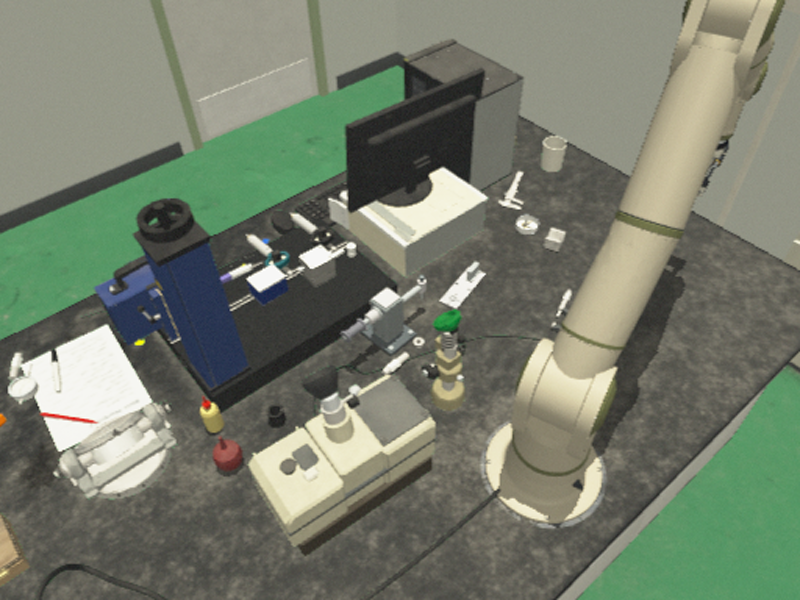

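View pics/top0b.png

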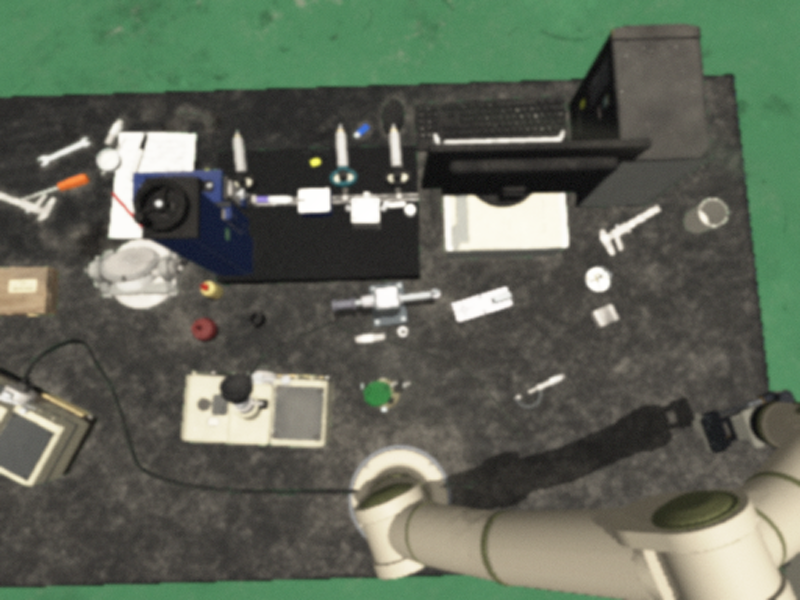

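The top view shows the stand at about (385,300), its handle to the left at (345,306), the plate at (482,303) and the ring and plug gauge in front. I'll zoom in on both views.

Run:
```python
from h import *
a=load('top0.png')['image'][170:235,200:340,::-1]; b=load('scene0.png')['image'][165:230,205:320,::-1]
A=cv2.resize(a,None,fx=5.7,fy=5.7,interpolation=cv2.INTER_CUBIC);B=cv2.resize(b,None,fx=6.9,fy=6.9,interpolation=cv2.INTER_CUBIC)
cv2.imwrite('pics/za.png',A);cv2.imwrite('pics/zb.png',B)
c=load('top0.png')
for u,v,z in[(385,300,134),(433,293,83),(345,306,105),(455,314,8),(512,296,8)]: print(u,v,ray(c,u*.64,v*.64,z).round())
```

```text
385 300 [484.  19. 134.]
433 293 [505. -99.  83.]
345 306 [476. 118. 105.]
455 314 [ 460. -159.    8.]
512 296 [ 503. -310.    8.]
```

View pics/za.png

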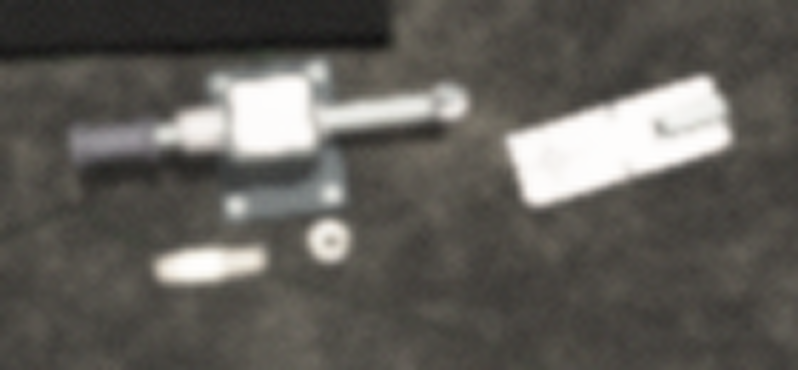

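View pics/zb.png

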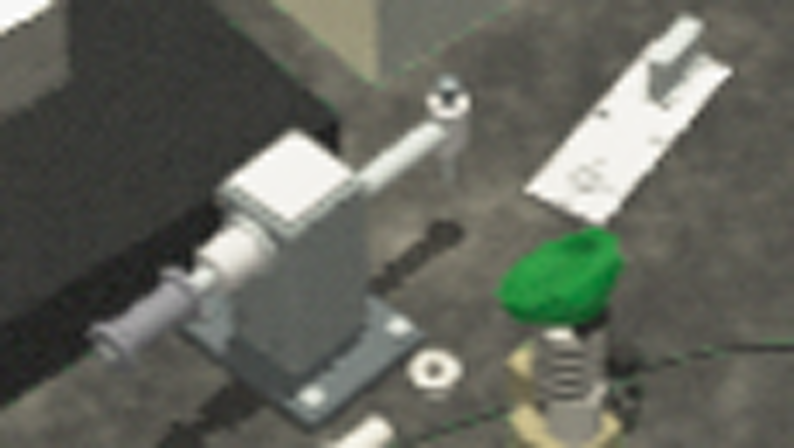

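Top crop: needle guide at (450,102), plate corners (508,136),(708,76),(732,142),(535,207), ring near (552,153), handle spanning 70–160 at about 141. Scene crop: guide (450,98), needle tip (450,180), ring (588,178). Next I compute positions.

Run:
```python
from h import *
t=load('top0.png');s=load('scene0.png')
T=lambda u,v,z:ray(t,200+(u+.5)/5.7-.5,170+(v+.5)/5.7-.5,z)
S=lambda u,v,z:ray(s,205+(u+.5)/6.9-.5,165+(v+.5)/6.9-.5,z)
g=cv2.cvtColor(t['image'],cv2.COLOR_RGB2GRAY)
def blob(x0,x1,y0,y1,th):
    m=np.zeros_like(g);m[y0:y1,x0:x1]=(g[y0:y1,x0:x1]>th)*255
    c=max(cv2.findContours(m,0,2)[0],key=cv2.contourArea);return cv2.minAreaRect(c)
r=blob(285,335,178,212,150);print(r)
P=np.array([ray(t,*p,8) for p in cv2.boxPoints(r)]);print(P.round(1).tolist(),P.mean(0).round(1),np.linalg.norm(P-np.roll(P,1,0),axis=1).round(1))
C=np.array([T(*p,8) for p in[(508,136),(708,76),(732,142),(535,207)]]);print('C',C.mean(0).round(1),np.linalg.norm(C-np.roll(C,1,0),axis=1).round(1))
d=(C[0]+C[3]-C[1]-C[2]);print('plate +y dir deg',np.degrees(np.arctan2(d[1],d[0])), 'ring',(C.mean(0)+50*d/np.linalg.norm(d)).round(1))
print('ring',T(552,153,8).round(1),S(588,178,8).round(1))
print('rib top',T(692,113,40).round(1),S(677,42,40).round(1))
print('guide',T(450,102,105).round(1),S(450,98,105).round(1),'tip scene',S(450,182,29.5).round(1))
print('handle',T(72,143,105),T(160,136,105),S(112,340,105).round(),S(180,288,105).round())
print('house',T(270,116,134).round(1),S(293,183,134).round(1))
for n,p in dict(ringa=(330,240),plug=(210,265)).items():print(n,T(*p,10).round())
print('sleeve',T(200,130,105).round(1))
print('dark block', T(390,45,0),'tray? top',T(390,0,40))
```

```text
((308.3709411621094, 194.1952362060547), (13.766096115112305, 38.66362762451172), 72.75853729248047)
[[491.2, -146.3, 8.0], [534.2, -299.6, 8.0], [479.4, -313.3, 8.0], [436.8, -160.8, 8.0]] [ 485.4 -230.     8. ] [ 56.3 159.2  56.5 158.4]
C [ 485.4 -230.5    8. ] [ 54.5 150.8  50.5 149.2]
plate +y dir deg 105.87310523212842 ring [ 471.7 -182.4    8. ]
ring [ 477.5 -180.8    8. ] [ 467.6 -181.1    8. ]
rib top [ 498.9 -276.7   40. ] [ 492.7 -274.7   40. ]
guide [ 501.9 -103.5  105. ] [ 498.3 -100.8  105. ] tip scene [ 503.  -105.1   29.5]
handle [481.53599815 150.63703171 105.        ] [484.54761514  91.56889046 105.        ] [481. 144. 105.] [486.  96. 105.]
house [491.7  16.6 134. ] [484.   20.7 134. ]
ringa [419. -20.  10.]
plug [404.  66.  10.]
sleeve [487.8  64.7 105. ]
dark block [560.91066792 -67.51559776   0.        ] tray? top [586.0017074  -67.39906099  40.        ]
```

Run:
```python
from h import *
t=load('top0.png');s=load('scene0.png')
k=lambda p:((p[0]+.5)*.64-.5,(p[1]+.5)*.64-.5)
def tri(a,b):
    best=min(np.arange(0,400,2.),key=lambda z:np.linalg.norm(ray(t,*k(a),z)-ray(s,*k(b),z)))
    return best,ray(t,*k(a),best).round(),ray(s,*k(b),best).round()
print('box bottom scene',ray(s,*k((405,273)),0).round(),ray(s,*k((487,233)),0).round(),'top',ray(t,*k((445,257)),0).round())
print('box top FL',tri((445,251),(403,243)),'FR',tri((569,249),(486,203)))
print('microscope head',tri((237,388),(322,380)),'rear edge R',tri((328,376),(392,378)))
print('monitor lower',tri((425,180),(352,207)), tri((648,145),(482,103)))
```

```text
box bottom scene [ 624. -150.    0.] [ 593. -430.    0.] top [ 614. -138.    0.]
box top FL (np.float64(140.0), array([ 599., -128.,  140.]), array([ 600., -127.,  140.])) FR (np.float64(96.0), array([ 605., -440.,   96.]), array([ 611., -434.,   96.]))
microscope head (np.float64(298.0), array([288., 323., 298.]), array([286., 319., 298.])) rear edge R (np.float64(134.0), array([308., 158., 134.]), array([302., 152., 134.]))
monitor lower (np.float64(176.0), array([765., -84., 176.]), array([759., -90., 176.])) (np.float64(262.0), array([ 799., -581.,  262.]), array([ 796., -584.,  262.]))
```

```bash
cat >> h.py <<'E'
def go(x,y,z,yaw,level=True):
    from scipy.spatial.transform import Rotation as R
    s=manip.sense();p=np.array(s['tcp_pos']);A=R.from_euler('xyz',s['orientation'],degrees=True)
    B=R.from_euler('xyz',[180,0,yaw],degrees=True)
    print('t',s['clock'],'at',p.round(1),s['orientation'].round(2),'F',s['contact_force'].round(1),'op',round(s['opening'],1),s['gripper_force'])
    print('shift',(A.inv().apply(np.array([x,y,z])-p)/500).round(4),'turn',((A.inv()*B).as_rotvec(degrees=True)/45).round(4))
E
python3 -c "
from h import *
go(496,-277,200,60.6)"
```

```text
t 0.1 at [ 195.2 -697.8  239.9] [-1.7992e+02  1.0000e-02  1.5640e+01] F [ 0.4  0.3 -1. ] op 93.1 0.0
shift [ 0.8061 -0.6483  0.0805] turn [-1.700e-03 -5.000e-04 -9.992e-01]
```

Emit:
arm_command(plan=[0,0.806,-0.648,0.08,0,0,-1,0,0.806,-0.648,0.08,0,0,-1,0,0.806,-0.648,0.08,0,0,-1,0,0.806,-0.648,0.08,0,0,-1,0,0.806,-0.648,0.08,0,0,-1,0,0.806,-0.648,0.08,0,0,-1,0,0.806,-0.648,0.08,0,0,-1,0,0.806,-0.648,0.08,0,0,-1,0,0.806,-0.648,0.08,0,0,-1,0,0.806,-0.648,0.08,0,0,-1,0,0.806,-0.648,0.08,0,0,-1,0,0.806,-0.648,0.08,0,0,-1], newtons=20)

```text
clock: 1.6
tcp_pos: [494.9, -279.5, 200.6]
orientation: [-180.0, 0.0, 60.5]
contact_force: [0.2, 0.3, 0.6]
opening: 92.7
gripper_force: 0.0
```

```bash
python3 -c "
from h import *
go(497,-277,130,105.5)"
```

```text
t 1.6 at [ 494.9 -279.5  200.6] [-1.7999e+02  4.0000e-02  6.0460e+01] F [0.2 0.3 0.6] op 92.7 0.0
shift [0.0064 0.0012 0.1412] turn [-6.0000e-04  8.0000e-04 -1.0009e+00]
```

Emit:
arm_command(plan=[0,0.006,0.001,0.14,0,0,-1,0,0.006,0.001,0.14,0,0,-1,0,0.006,0.001,0.14,0,0,-1,0,0.006,0.001,0.14,0,0,-1,0,0.006,0.001,0.14,0,0,-1,0,0.006,0.001,0.14,0,0,-1,0,0.006,0.001,0.14,0,0,-1])

```text
clock: 2.48
tcp_pos: [497.9, -275.5, 130.7]
orientation: [-180.0, 0.0, 105.5]
contact_force: [0.1, 0.7, 0.4]
opening: 92.9
gripper_force: 0.0
```

```bash
python3 -c "
from h import *
go(497,-277,39,105.5)
c=shot('top','top1.png');s=shot('scene','scene1.png')
print(proj(s,[497,-277,40]),proj(c,[497,-277,40]))
a=c['image'][150:240,270:370,::-1];u,v=proj(s,[497,-277,60]).astype(int);b=s['image'][v-45:v+45,u-50:u+50,::-1];print(u,v)
cv2.imwrite('pics/z1.png',np.hstack([cv2.resize(q,(400,360),interpolation=cv2.INTER_CUBIC) for q in(a,b)]))"
```

```text
t 2.475 at [ 497.9 -275.5  130.7] [-1.8000e+02  1.0000e-02  1.0547e+02] F [0.1 0.7 0.4] op 92.9 0.0
shift [-0.0024 -0.0026  0.1834] turn [-0.      0.0003 -0.0007]
[302.36167302 169.8467001 ] [321.08826098 189.89151798]
302 166
```

View pics/z1.png

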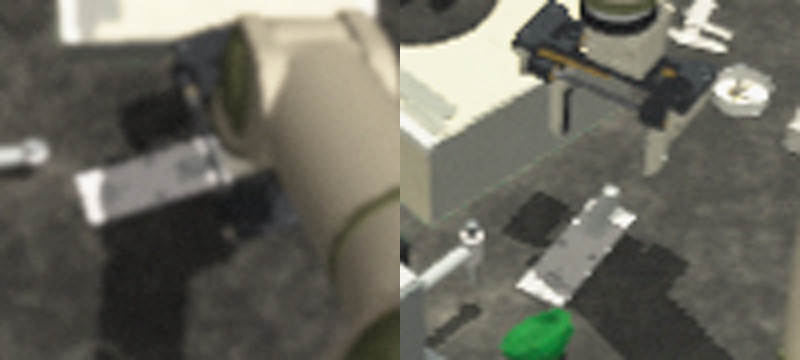

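The picture shows the gripper above the rib with the body's far end close to the white box. The jaws open wide enough that I can descend about 15 mm nearer the robot and let the closing draw the plate in.

```bash
python3 -c "
from h import *
go(483,-281,39,105.5)"
```

```text
t 2.575 at [ 498.1 -275.2  130.7] [-1.8000e+02  2.0000e-02  1.0555e+02] F [-0.4 -0.2 -0.4] op 93.2 0.0
shift [-0.003  -0.0321  0.1834] turn [-0.      0.0003  0.0011]
```

Emit:
arm_command(plan=[0,-0.003,-0.032,0,0,0,0,0,-0.003,-0.032,0.04,0,0,0,0,-0.003,-0.032,0.08,0,0,0,0,-0.003,-0.032,0.12,0,0,0,0,-0.003,-0.032,0.15,0,0,0,0,-0.003,-0.032,0.17,0,0,0,0,-0.003,-0.032,0.183,0,0,0,0,-0.003,-0.032,0.183,0,0,0])

```text
clock: 3.58
tcp_pos: [482.9, -280.9, 38.9]
orientation: [-180.0, -0.0, 105.6]
contact_force: [0.1, -0.2, 0.5]
opening: 92.9
gripper_force: 0.0
```

No contact. Closing gradually.

Emit:
arm_command(plan=[0.3,0,0,0,0,0,0,0.5,0,0,0,0,0,0,0.6,0,0,0,0,0,0,0.7,0,0,0,0,0,0,0.8,0,0,0,0,0,0,0.9,0,0,0,0,0,0,1,0,0,0,0,0,0,1,0,0,0,0,0,0,1,0,0,0,0,0,0,1,0,0,0,0,0,0], newtons=20)

```text
clock: 4.82
tcp_pos: [483.1, -280.9, 39.1]
orientation: [180.0, -0.0, 105.6]
contact_force: [1.5, 0.8, 1.0]
opening: 14.0
gripper_force: 19.6
```

```bash
python3 -c "
from h import *
go(483,-201,39,80)
c=shot('top','top2.png');s=shot('scene','scene2.png')
a=c['image'][150:240,250:350,::-1];u,v=270,180;b=s['image'][v-45:v+45,u-50:u+50,::-1]
cv2.imwrite('pics/z2.png',np.hstack([cv2.resize(q,(400,360),interpolation=cv2.INTER_CUBIC) for q in(a,b)]))"
```

```text
t 4.825 at [ 483.1 -280.9   39.1] [179.99  -0.   105.63] F [1.5 0.8 1. ] op 14.0 19.64598298072815
shift [0.154  0.0429 0.0003] turn [ 2.000e-04 -0.000e+00  5.696e-01]
```

View pics/z2.png

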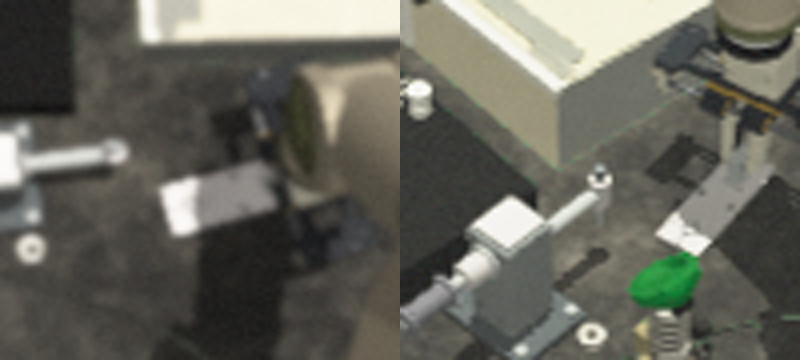

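Gripped at 14 mm. The plate's near end runs (160,187)–(178,237) in the top crop and (257,235)–(300,252) in the scene crop. From these I compute the ring position.

```bash
python3 -c "
from h import *
c=load('top2.png');s=load('scene2.png')
q=lambda p,o:(o[0]+(p[0]+.5)/4-.5,o[1]+(p[1]+.5)/4-.5)
d=np.array([np.cos(np.radians(105.6)),np.sin(np.radians(105.6)),0])
for cam,o,P in((c,(250,150),[(160,187),(178,237)]),(s,(220,135),[(257,235),(300,252)])):
    e=[ray(cam,*q(p,o),8) for p in P];print(np.round(e,1).tolist(),'ring',((e[0]+e[1])/2-25*d).round(1))
print('expected',(np.array([483.1,-280.9,8])+100*d).round(1))
print('needle',ray(c,*q((117,151),(250,150)),105).round(1),ray(s,*q((198,178),(220,135)),105).round(1))
"
```

```text
[[478.5, -153.0, 8.0], [426.8, -169.2, 8.0]] ring [ 459.4 -185.2    8. ]
[[471.1, -152.1, 8.0], [426.4, -168.9, 8.0]] ring [ 455.5 -184.6    8. ]
expected [ 456.2 -184.6    8. ]
needle [ 502.3 -104.8  105. ] [498.6 -97.6 105. ]
```

Emit:
arm_command(plan=[1,0.015,0.004,0,0,0,0.057,1,0.031,0.009,0,0,0,0.114,1,0.046,0.013,0,0,0,0.171,1,0.062,0.017,0,0,0,0.228,1,0.077,0.021,0,0,0,0.285,1,0.092,0.026,0,0,0,0.342,1,0.108,0.03,0,0,0,0.4,1,0.123,0.034,0,0,0,0.456,1,0.139,0.039,0,0,0,0.513,1,0.154,0.043,0,0,0,0.57,1,0.154,0.043,0,0,0,0.57,1,0.154,0.043,0,0,0,0.57])

```text
clock: 6.42
tcp_pos: [482.8, -200.7, 39.1]
orientation: [-180.0, -0.0, 80.1]
contact_force: [-0.7, 2.9, 2.9]
opening: 14.0
gripper_force: 20.0
```

```bash
python3 -c "
from h import *
go(483,-201,39,80)
c=shot('top','top3.png');s=shot('scene','scene3.png')
a=c['image'][170:215,250:310,::-1];b=s['image'][160:205,240:300,::-1]
cv2.imwrite('pics/z3.png',np.hstack([cv2.resize(q,(400,300),interpolation=cv2.INTER_CUBIC) for q in(a,b)]))"
```

```text
t 6.425 at [ 482.8 -200.7   39.1] [-1.7997e+02 -2.0000e-02  8.0070e+01] F [-0.7  2.9  2.9] op 14.0 19.95982736349106
shift [-0.0005  0.0005  0.0002] turn [-0.0007 -0.0004  0.0016]
```

View pics/z3.png

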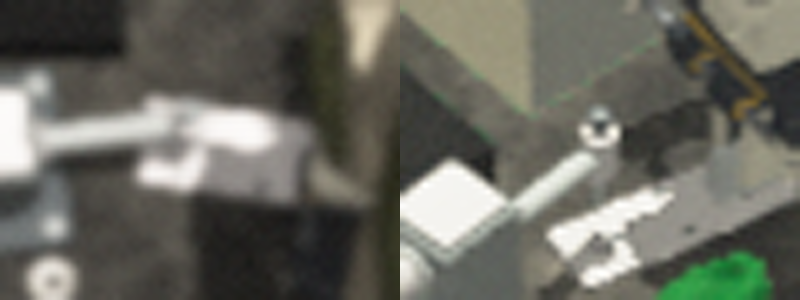

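```bash
python3 -c "
from h import *
c=load('top3.png');s=load('scene3.png')
q=lambda p,o:(o[0]+(p[0]+.5)/6.6667-.5,o[1]+(p[1]+.5)/6.6667-.5)
d=np.array([np.cos(np.radians(80)),np.sin(np.radians(80)),0])
for cam,o,P in((c,(250,170),[(145,95),(140,185)]),(s,(240,160),[(147,232),(187,287)])):
    e=[ray(cam,*q(p,o),8) for p in P];print(np.round(e,1).tolist(),'ring',((e[0]+e[1])/2-25*d).round(1))
print('expected',(np.array([482.8,-200.7,8])+100*d).round(1))
for z in (100,115):print('needle',ray(c,*q((182,122),(250,170)),z).round(1),ray(s,*q((199,127),(240,160)),z).round(1))
print('tip if at 501,-103:',[((proj(s,[x,y,z])-[240,160]+.5)*6.6667).round() for x,y,z in((501,-103,29.5),(501,-103,100),(500,-102,8))])
b=s['image'][172:202,252:292,::-1].astype(float)
b=np.clip((b-40)*1.1,0,255).astype(np.uint8);b=cv2.resize(b,(800,600),interpolation=cv2.INTER_CUBIC)
cv2.imwrite('pics/z4.png',b)
"
```

```text
[[532.6, -80.0, 8.0], [476.9, -75.1, 8.0]] ring [ 500.4 -102.2    8. ]
[[525.1, -81.3, 8.0], [476.5, -70.9, 8.0]] ring [ 496.5 -100.7    8. ]
expected [ 500.2 -102.2    8. ]
needle [501.3 -97.3 100. ] [ 503.5 -103.4  100. ]
needle [499.  -96.5 115. ] [492.5 -93.8 115. ]
tip if at 501,-103: [array([201., 213.]), array([202., 130.]), array([201., 239.])]
```

View pics/z4.png

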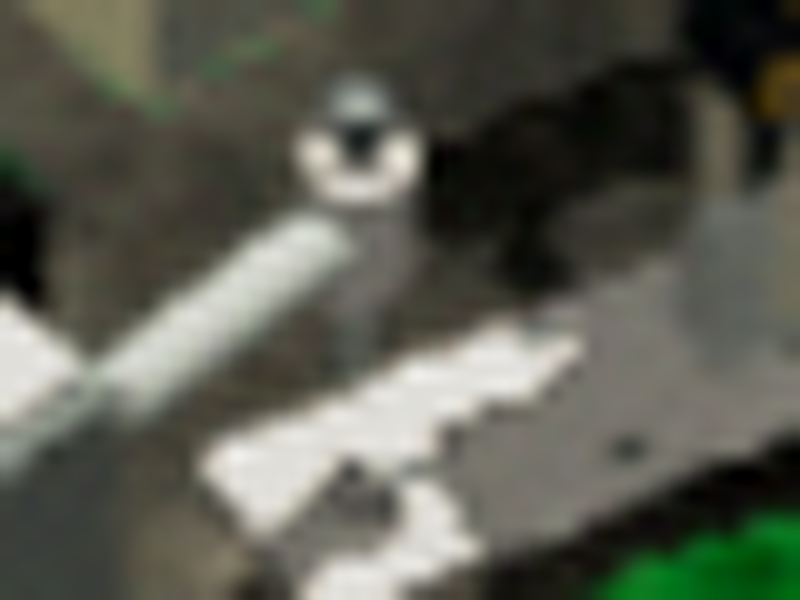

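The view shows the guide annulus at (362,152) and the ring area in the guide's shadow near (365,490). That is consistent with alignment, so I'll refine the needle's position with blobs from the first images.

Run:
```python
from h import *
t=load('top0.png');s=load('scene0.png')
u,v=252+(362+.5)/20-.5,172+(152+.5)/20-.5
print('scene annulus z100',ray(s,u,v,100).round(1))
g=cv2.cvtColor(t['image'],cv2.COLOR_RGB2GRAY)
print(g[182:194,270:286])
# housing top: bright blob
m=((g>190)*255).astype(np.uint8);M=np.zeros_like(m);M[182:200,237:257]=m[182:200,237:257]
c=max(cv2.findContours(M,0,2)[0],key=cv2.contourArea);r=cv2.minAreaRect(c)
O=ray(t,*r[0],134);print('housing',r,O.round(1))
# handle blob
hs=cv2.cvtColor(t['image'],cv2.COLOR_RGB2HSV)[188:202,208:232];print(g[188:202,208:232])
```

```text
scene annulus z100 [ 501.  -102.3  100. ]
[[ 93  86  84  83  85  85  86  86  85  79  83  84  85  79  78  78]
 [ 92  88  87  86  85  84  85  88  93  91  87  84  83  80  78  76]
 [ 89  88  92  93  95  97 108 124 125 120 103  92  84  78  77  75]
 [102 104 103 109 108 122 147 170 172 165 145 122  94  82  81  82]
 [141 144 144 152 156 158 172 188 199 198 186 154 111  87  85  85]
 [199 202 205 207 201 187 171 177 196 209 211 179 126  94  91  91]
 [228 230 231 230 224 197 174 182 206 222 224 194 132  98  95  97]
 [229 227 224 220 208 185 172 196 221 226 216 170 126 102 104 103]
 [198 190 181 169 157 138 135 160 182 185 167 138 118 111 110 106]
 [136 127 116 107  94  83  82  99 113 123 119 115 113 116 118 110]
 [ 84  72  70  60  57  55  54  65  84  96 103 108 114 115 112 112]
 [ 61  57  54  52  53  49  55  67  83  97 101 105 108 110 106 105]]
housing ((246.5, 189.0), (14.0, 19.0), 90.0) [495.3  18.2 134. ]
[[ 76  75  74  68  64  65  67  68  68  69  68  75  72  68  70  75  73  69
   66  62  67  70  75  82]
 [ 78  73  72  68  65  67  65  67  67  68  72  75  72  69  69  72  75  73
   72  70  68
[... 526 characters left out ...]
72  74  86 111 134 139 137 143 144 145 144 143 139 137 136 132 125
  127 135 140 135 128 135]
 [ 81  79  75  80 101 123 123 124 125 127 124 121 115 114 111 110 105 101
  102 103  89  84  77  84]
 [ 82  77  76  78  93 108 104 100  96  94  92  84  81  78  76  74  73  74
   79  76  63  57  49  54]
 [ 80  74  72  74  84  90  87  77  70  61  60  58  56  53  54  51  52  53
   57  57  51  46  43  42]
 [ 71  70  73  78  78  76  67  55  50  46  41  41  45  44  44  45  44  46
   44  47  51  50  48  44]
 [ 73  70  71  79  81  71  58  49  47  42  41  42  44  46  46  45  45  44
   44  52  59  62  59  52]
 [ 68  74  79  84  84  74  55  48  45  45  46  45  48  52  53  55  57  50
   49  55  64  70  64  59]]
```

Needle ≈ (501.7, −103), ring ≈ (500.2, −102.2). I'll nudge by 1.5 mm, release and rise.

Emit:
arm_command(plan=[1,-0.001,0.003,0,0,0,0,1,-0.001,0.003,0,0,0,0,1,-0.001,0.003,0,0,0,0,0.7,-0.001,0.003,0,0,0,0,0.5,-0.001,0.003,0,0,0,0,0,-0.001,0.003,0,0,0,0,0,-0.001,0.003,0,0,0,0,0,-0.001,0.003,0,0,0,0,0,-0.001,0.003,0,0,0,0,0,-0.001,0.003,-0.05,0,0,0,0,-0.001,0.003,-0.12,0,0,0,0,-0.001,0.003,-0.22,0,0,0,0,-0.001,0.003,-0.32,0,0,0,0,-0.001,0.003,-0.4,0,0,0,0,-0.001,0.003,-0.4,0,0,0])

```text
clock: 8.4
tcp_pos: [485.6, -202.2, 242.0]
orientation: [179.7, 0.1, 80.0]
contact_force: [-0.3, -0.0, -0.6]
opening: 92.8
gripper_force: 0.0
```

```bash
python3 -c "
from h import *
go(482,121,239,94.5)"
```

```text
t 8.4 at [ 485.6 -202.2  242. ] [1.7969e+02 7.0000e-02 7.9950e+01] F [-0.3 -0.  -0.6] op 92.8 0.0
shift [ 0.6353 -0.1199  0.0046] turn [ 0.0068  0.0024 -0.3232]
```

Emit:
arm_command(plan=[0,0.1,-0.02,0,0,0,-0.05,0,0.22,-0.042,0,0,0,-0.11,0,0.34,-0.064,0,0,0,-0.17,0,0.45,-0.085,0,0,0,-0.23,0,0.55,-0.104,0,0,0,-0.28,0,0.61,-0.115,0.003,0.006,0.002,-0.32,0,0.636,-0.12,0.005,0.006,0.002,-0.324,0,0.636,-0.12,0.005,0.006,0.002,-0.324,0,0.636,-0.12,0.005,0.006,0.002,-0.324])

```text
clock: 9.52
tcp_pos: [480.5, 120.2, 236.2]
orientation: [-179.7, -0.1, 94.4]
contact_force: [-0.0, 0.2, 0.2]
opening: 93.2
gripper_force: 0.0
```

```bash
python3 -c "
from h import *
go(483,121,108,94.7)
c=shot('top','top5.png');s=shot('scene','scene5.png')
a=c['image'][165:215,240:320,::-1];b=s['image'][155:205,220:300,::-1]
cv2.imwrite('pics/z5.png',np.vstack([cv2.resize(q,(480,300),interpolation=cv2.INTER_CUBIC) for q in(a,b)]))"
```

```text
t 9.525 at [480.5 120.2 236.2] [-1.797e+02 -7.000e-02  9.444e+01] F [-0.   0.2  0.2] op 93.2 0.0
shift [0.0008 0.0064 0.2564] turn [-0.0067 -0.0016 -0.0057]
```

View pics/z5.png

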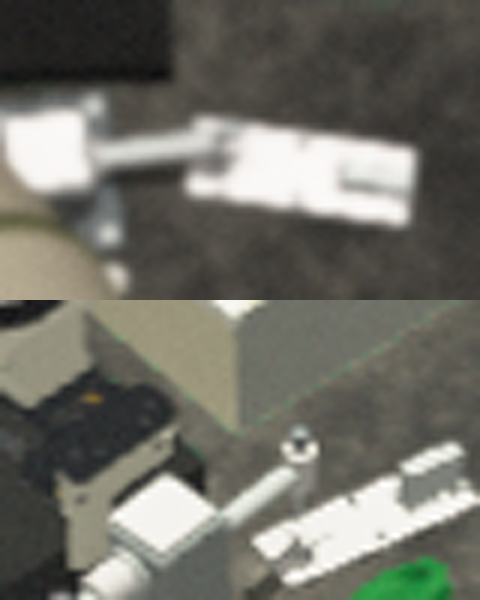

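The plate lies unobstructed. Its top-crop corners are (197,115),(417,148),(407,226),(187,195) and its scene end corners (252,243),(287,286). I check the ring against the needle.

Run:
```python
from h import *
t=load('top5.png');s=load('scene5.png')
g=cv2.cvtColor(t['image'],cv2.COLOR_RGB2GRAY)
q=lambda p,o:(o[0]+(p[0]+.5)/6-.5,o[1]+(p[1]+.5)/6-.5)
C=np.array([ray(t,*q(p,(240,165)),8) for p in[(197,115),(417,148),(407,226),(187,195)]])
d=C[0]+C[3]-C[1]-C[2];d/=np.linalg.norm(d)
print('len',np.linalg.norm(C-np.roll(C,1,0),axis=1).round(1),'head',np.degrees(np.arctan2(d[1],d[0])),'ring top',(C.mean(0)+50*d).round(1),((C[0]+C[3])/2-25*d).round(1))
E_=[ray(s,*q(p,(220,155)),8) for p in[(252,243),(287,286)]];print('ring scene',((E_[0]+E_[1])/2-25*d).round(1))
print('rib top',ray(t,*q((373,178),(240,165)),40).round(1))
print('needle scene',ray(s,*q((300,147),(220,155)),100).round(1))
```

```text
len [ 55.6 151.7  54.1 150.8] head 79.95449028198938 ring top [ 500.9 -105.4    8. ] [ 501.  -104.8    8. ]
ring scene [496.  -99.8   8. ]
rib top [ 481.7 -198.9   40. ]
needle scene [ 501.3 -102.3  100. ]
```

Run:
```python
from h import *
t=load('top5.png');s=load('scene5.png')
# rectify each view onto plane z=8 (x 440..560,y -300..-40), 5 px/mm? use 3 px/mm
out=[]
for cam in(t,s):
    W=np.array([[560,-40],[560,-300],[440,-300],[440,-40]],float)
    src=np.float32([proj(cam,[*w,8]) for w in W]);dst=np.float32([[0,0],[780,0],[780,360],[0,360]])
    im=cv2.warpPerspective(cam['image'][:,:,::-1].copy(),cv2.getPerspectiveTransform(src,dst),(780,290),flags=cv2.INTER_CUBIC)
    n=((-40+103)*3,int((560-501.7)*3));cv2.drawMarker(im,n,(0,0,255),cv2.MARKER_CROSS,12,1)
    out.append(im)
cv2.imwrite('pics/z6.png',np.vstack(out))
```

```text
(no output)
```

View pics/z6.png

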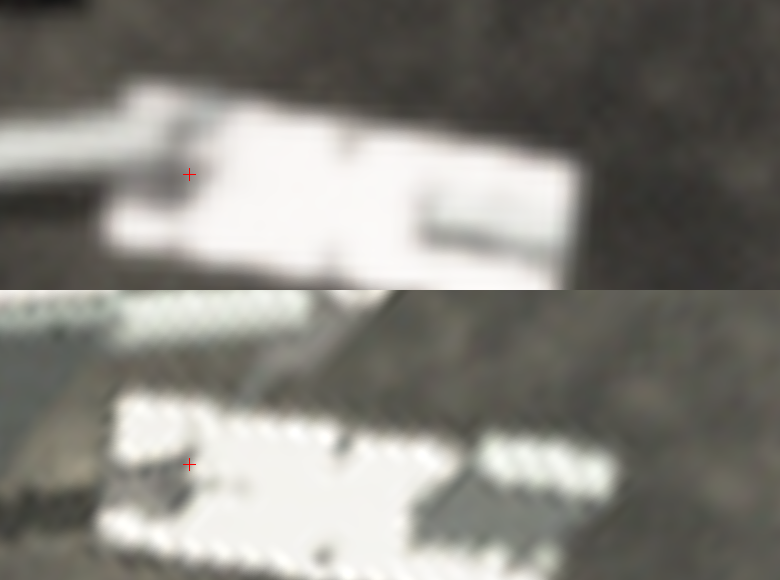

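Both rectified views put the ring about 2 mm from the needle axis, within tolerance. Now the handle.

Emit:
arm_command(plan=[0,0.001,0.005,0.06,0,0,-0.005,0,0.001,0.005,0.13,0,0,-0.005,0,0.001,0.005,0.19,0,0,-0.005,0,0.001,0.005,0.23,0,0,-0.005,0,0.001,0.005,0.255,0,0,-0.005,0,0.001,0.005,0.255,0,0,-0.005,0.5,0.001,0.005,0.255,0,0,-0.005,0.7,0.001,0.005,0.255,0,0,-0.005,1,0.001,0.005,0.255,0,0,-0.005,1,0.001,0.005,0.255,0,0,-0.005,1,0.001,0.005,0.255,0,0,-0.005,1,0.001,0.005,0.255,0,0,-0.005], newtons=30)

```text
clock: 11.12
tcp_pos: [482.4, 122.7, 109.1]
orientation: [-179.7, -0.1, 94.8]
contact_force: [0.6, 0.6, 0.1]
opening: 37.6
gripper_force: 0.0
```

```bash
python3 -c "
from h import *
go(483,121,108,94.7)
p=manip.sense()['tcp_pos'];go(p[0]-3.3,p[1]+39.9,p[2],94.7)"
```

```text
t 11.125 at [482.4 122.7 109.1] [-1.7974e+02 -1.2000e-01  9.4790e+01] F [0.6 0.6 0.1] op 37.6 0.0
shift [-0.0035  0.0008  0.0021] turn [-0.0058 -0.0027  0.0019]
t 11.125 at [482.4 122.7 109.1] [-1.7974e+02 -1.2000e-01  9.4790e+01] F [0.6 0.6 0.1] op 37.6 0.0
shift [0.0801 0.0001 0.0002] turn [-0.0058 -0.0027  0.0019]
```

Still closing (37.6 mm), so I continue.

Emit:
arm_command(plan=[1,-0.003,0,0.002,0,0,0,1,-0.003,0,0.002,0,0,0,1,-0.003,0,0.002,0,0,0,1,-0.003,0,0.002,0,0,0,1,-0.003,0,0.002,0,0,0], newtons=30)

```text
clock: 11.75
tcp_pos: [481.8, 120.9, 107.9]
orientation: [-179.7, -0.1, 94.8]
contact_force: [-4.7, -0.4, -0.4]
opening: 21.0
gripper_force: 30.0
```

```bash
python3 -c "
from h import *
p=manip.sense()['tcp_pos'];go(p[0]-3.3,p[1]+39.9,p[2],94.7)"
```

```text
t 11.75 at [481.8 120.9 107.9] [-1.7966e+02 -9.0000e-02  9.4790e+01] F [-4.7 -0.4 -0.4] op 21.0 29.969350397586823
shift [0.0801 0.0001 0.0001] turn [-0.0075 -0.0019  0.002 ]
```

Emit:
arm_command(plan=[1,0.008,-0.001,0,0,0,0,1,0.016,-0.001,0,0,0,0,1,0.024,-0.001,0,0,0,0,1,0.032,-0.001,0,0,0,0,1,0.04,-0.001,0,0,0,0,1,0.048,-0.001,0,0,0,0,1,0.056,-0.001,0,0,0,0,1,0.064,-0.001,0,0,0,0,1,0.072,-0.001,0,0,0,0,1,0.08,-0.001,0,0,0,0,1,0.08,-0.001,0,0,0,0,1,0.08,-0.001,0,0,0,0,1,0.08,-0.001,0,0,0,0], newtons=35)

```text
clock: 13.38
tcp_pos: [478.0, 159.6, 107.9]
orientation: [-179.6, 0.0, 94.7]
contact_force: [-4.1, -6.6, -0.0]
opening: 21.1
gripper_force: 35.0
```

```bash
python3 -c "
from h import *
go(478.5,160.8,108,94.7)
s=shot('scene','scene7.png');t=shot('top','top7.png')
b=s['image'][155:225,200:290,::-1];a=t['image'][165:215,190:310,::-1]
cv2.imwrite('pics/z7.png',cv2.resize(b,(771,600),interpolation=cv2.INTER_CUBIC))"
```

```text
t 13.375 at [478.  159.6 107.9] [-1.7962e+02  1.0000e-02  9.4740e+01] F [-4.1 -6.6 -0. ] op 21.1 34.97449278831482
shift [ 0.0023  0.0012 -0.0003] turn [-0.0084  0.0003  0.0009]
```

View pics/z7.png

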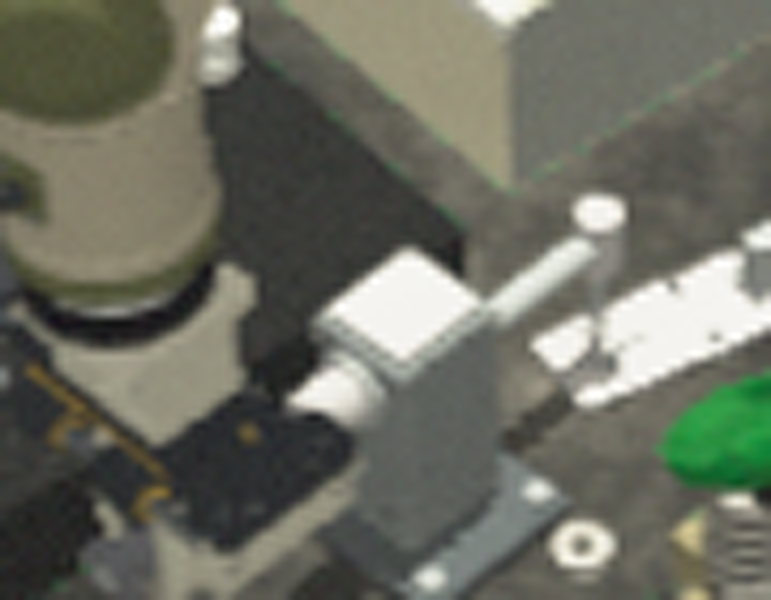

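Rod is out about 38.7 mm, the needle's cap has gone down, and the pull is 6.6 N as the spring predicts. I add 1.2 mm and settle.

Emit:
arm_command(plan=[1,0.0024,0,0,0,0,0,1,0.0024,0,0,0,0,0,1,0.0024,0,0,0,0,0,1,0.0024,0,0,0,0,0,1,0.0024,0,0,0,0,0,1,0.0024,0,0,0,0,0])

```text
clock: 14.22
tcp_pos: [477.9, 160.7, 107.9]
orientation: [-179.6, 0.0, 94.7]
contact_force: [-3.0, -7.1, 0.3]
opening: 20.9
gripper_force: 35.0
```

```bash
python3 -c "
from h import *
F=[]
for i in range(6):
    t=manip.camera('top');x=manip.sense();F.append(x['contact_force']);print(x['tcp_pos'].round(1),x['contact_force'].round(1))
print(np.mean(F,0).round(2))
b=shot('top','top8.png')['image'][170:205,195:265,::-1]
cv2.imwrite('pics/z8.png',cv2.resize(b,(800,400),interpolation=cv2.INTER_CUBIC))"
```

```text
[477.8 160.7 107.9] [-3.2 -6.3  0.3]
[477.9 160.7 107.9] [-3.8 -6.9  0.4]
[477.8 160.7 107.9] [-4.3 -6.7  0.4]
[477.8 160.7 107.9] [-3.2 -6.7 -0.3]
[477.8 160.7 107.9] [-3.5 -7.3  0.7]
[477.8 160.7 107.9] [-3.5 -7.1  0.3]
[-3.61 -6.84  0.31]
```

View pics/z8.png

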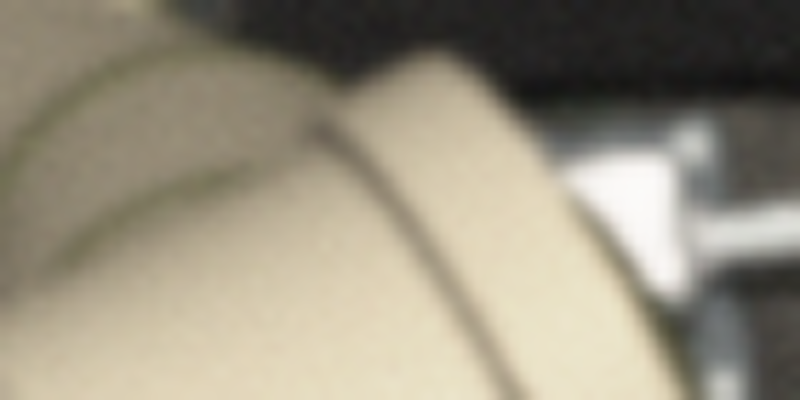

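The arm hides the band in both views. The measured tool travel since gripping is 40.0 mm, the grip is firm and the pull is about 6.8 N (7 N expected), steady. Handing in.

```bash
python3 -c "
from plant import manip
print(manip.finish_job())"
```

```text
the job is handed in; nothing more can be done
None
```

I handed the job in with the ring about 2 mm from the needle axis and the rod held 40 mm out by tool travel. The arm hid the dark band, so I couldn't check the mark by eye, and the hand-in returned no verdict.

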